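# Fit a fresh AA cell in the studio clock

## Robot

A 7-joint arm with a two-finger parallel gripper is mounted at the origin on the work surface. World frame = base frame: x ahead of the robot, y to its left, z up, the work surface at z = 0. Lengths are in m, angles in degrees, forces in N, time in s.
With the tool pointing down it reaches from about 0.425 to 0.925 m from the base axis. Payload 6.8 kg.
Tool frame: the origin (TCP) lies midway between the tips of the shut fingers; the grasp point (between the pads) lies 19 mm behind it; z points along the fingers, y is the direction in which the jaws open and shut (so a half turn about z gives the same grasp; the last joint's range is limited). The gripper opens to 88 mm and grips with 3 to 60 N. Pads are 20 mm wide; open, the fingers measure 115 mm over their backs; the gripper's body (75 mm by 178 mm) begins 61 mm behind the grasp point.
Start: joints at [65.082, 27.33, 1.283, 89.118, -0.659, 63.558, -4.761], TCP at [0.217, -0.639, 0.223] pointing down, gripper open.
Joint ranges: [-169.35, 169.35], [-19.33, 120.38], [-80.79, 83.38], [13.8, 139.57], [-78.32, 258.32], [9.67, 109.79], [-169.56, 169.56]. Speed limits (degrees/s): [136.94, 136.94, 180, 180, 180, 180, 180].

## Interface

Orientations are given as a 3x3 rotation matrix whose columns are the frame's x, y, z axes.
In Python, from workcell import r gives the robot as it stands.
- The arm moves only by the tool step_arm, never from a script. Its argument "plan" is a list of rows, each a list of 7 numbers: the turn, a rotation vector about the world's x, y, z in units of 6 degrees (1.0 is 6 degrees), then the shift along the world's x, y, z in mm, then the closure in counts, from 0 (fully open) to 255 (shut). A call has 1 to 20 rows; each row is the pose to reach, as a shift and turn from the pose commanded when the call began; what a row does not reach only later rows make up. A row lasts 1/8 s, in which the tool goes at most 62.5 mm and 10.7 degrees, less where a joint would pass 70% of its speed; a pose out of reach is approached as far as the arm can. A call with a gripper value outside its range is refused whole. The fingers move at their own pace and stop on an object; "force" is the grip in N (left out, the last holds). Time passes only in rows, so rows that repeat a pose let the fingers close. It gives the time, the measured TCP pose, the force and the opening at its end, in the units of the state.
- r.get_state(): the state, without advancing time (a new reading comes with each control period).
- r.snapshot(name): name is "side" or "top"; returns the picture (400x640x3 uint8, red, green, blue); there is no depth.
- r.calibration(name): a dict with "mtx" (3x3 intrinsics, pixels), "cam_to_world" (4x4, takes a point from camera to world coordinates). Camera axes: x right, y down, z forward; pixel columns grow to the right and rows downward; lengths in m; the calibration is good to about 2 mm. A picture is of the moment at which its call begins. calibration takes no time and is no camera call.
- r.sign_off(): hands the job in, once; it reports no verdict.
Trained networks look in the newest picture that a camera, given by its name, has taken for a name from the list of things; names that differ only in an ending like _2 or _b are one class to them, and where a whole thing is asked for, a point or a joint stands for the part that bears it (a point fixed in the world has none). Each returns a list of dicts, best first, with "p" (0 to 1); they miss things now and then, are a little off and sometimes report something else, mostly with a low value. They report only what shows in the picture. A call takes as long as a camera call. They do not tell look-alikes from the thing itself.
- r.spot_in(camera, query): "position" ([x, y, z] in m, in world coordinates, good to about 4 mm: the middle of the surface that is visible of it).
- r.trace(camera, query): "pixels" (400x640 bool, what is visible of it).
The state is a dict: "time_s": time; "joints": joint angles; "dq": joint speeds; "joint_efforts": joint torques, N m; "tcp_pos": TCP position; "ee_rot": TCP orientation; "wrist_force": force on the tool from outside, world axes, zero at the start; "moment": the same for the moment, N m; "gripper_width": finger opening in m.
Only numpy, scipy, OpenCV 4.12 (cv2) and the standard library are available. Lean on these libraries where they do the work, as an engineer would, in place of code of your own. Each camera call takes 0.05 s, during which the arm holds its last target. There are 200 camera calls.

## Task

The studio wall clock lies face down with its battery bay empty. Take the fresh green-and-gold AA cell, press its flat end against the bay's coil spring with the knobbed end still held up over the red lip, then roll the knobbed end down past the lip and let the spring push it home under the lip, so that the cell lies flat in the bay. Go gently, without straining the spring, the lip or the clock, and leave the old grey cell and the painting things where they are.

Things in the scene. Friction and masses are not known exactly. Their poses are not given: they have to be found in the camera images.
- fresh_center (a point): Centre of the fresh AA cell: cylinder 14.5 mm wide, 50.5 mm long over its knob, 24 g, green sleeve with a gold band at the positive end; starts lying on the table. x runs along it from the flat negative end (25.25 mm behind) to the tip of the positive knob (25.25 mm ahead); y and z turn as it rolls. The knob is 5.5 mm wide and stands 1.2 mm out of the can.
- fresh_nub (a point): Tip of the fresh cell's positive knob, on the cell's axis.
- clock: The wall clock, face down, fixed: 300 mm round, white back panel 30 mm and blue rim 34 mm above the table. Origin at the centre of its underside, axes parallel to the bay's. The black gear case in its middle is 56 mm square and stands 16 mm above the panel. The bay lies 75 mm to -y of the centre.
- bay: Black open battery bay on the clock's back. Origin on its floor (35 mm above the table) under the centre of a seated cell; x runs from spring end to positive contact, z up. Contact face at x = 25.25 mm (wall 17.5 mm high), spring wall at x = -34.5 mm. At |x| over 19 mm flared cheeks 9.5 mm high (gap 18 mm at the foot, 20 at the top), at |x| over 13 mm low rails (3 mm) guide the cell; the sides between are open for fingers.
- lip: Red retaining lip, a thin brittle tab at the top of the positive end, 11 mm wide, origin at its middle. Its inner edge is at bay x = 21 mm, 4.25 mm in from the contact face, from 15.5 to 17.5 mm above the bay floor. It covers 3 mm of a seated can, so the cell must go at least 3 mm further into the spring than its seat to pass it. Over 8 N would snap it.
- spring: Steel coil spring, pushed in along the bay's -x; origin at the middle of its blunt 5 mm wide tip face, relaxed at bay x = -22.75 mm, 7.25 mm above the floor. Gives at 1 N, then 2 N more per mm: a seated cell (axis 7.25 mm above the floor) presses it in 2.5 mm (6 N), passing the lip takes 5.6 to 5.9 mm (12.2 to 12.8 N), solid at 6.7 mm (14.4 N). Over 18 N bends it.
- old_center (a point): Centre of the old AA cell, grey with a black end, same size, lying on the table; leave it.
- paint: Orange paint bottle, 52 mm wide and 135 mm high; origin at the centre of its foot. Leave it.
- palette: Round white watercolour palette, 124 mm wide, 10 mm high; origin at the centre of its underside. Leave it.
- cup: Blue plastic water cup, 76 mm wide, 85 mm high; origin at the centre of its foot. Leave it.
Not all that is in view belongs to the job. What is shaped like the part that bears fresh_center but blue is not meant.

How it is judged (in metres and radians):
On the way:
1. the fresh cell's flat end presses the spring while its knobbed end is still up over the lip (contact force between fresh and spring above 5 N and z of fresh_nub in the frame of bay above 0.018 m), for 0.05 s.
At the end, for the whole second after the job is handed in: Fresh cell released and still, flat in the bay: knob tip within 2 mm of the contact face, knob tip and centre under 9.5 mm above the bay floor, centre within 4 mm of the seat's middle sideways, spring pressing on it with over 3 N; old cell and painting things within 20 mm of their starts (x of fresh_nub in the frame of bay above 0.02325 m and z of each of fresh_nub, fresh_center in the frame of bay below 0.0095 m and y of fresh_center in the frame of bay between -0.004 and 0.004 m and contact force between fresh and spring above 3 N and linear speed of fresh below 0.02 m/s and distance of each of old_center, paint, palette, cup from where it was at the start of the episode below 0.02 m); the robot touches nothing.
It fails at once if the spring is bent: the cell presses it with more than 18 N (contact force between fresh and spring above 18 N).
It fails at once if the lip is snapped: more than 8 N on it (contact force between anything else and lip above 8 N).
It fails at once if the robot bears on the clock with more than 15 N (contact force between any of the fingers, the arm and clock above 15 N).
It fails at once if the old cell is moved more than 20 mm (distance of old_center from where it was at the start of the episode above 0.02 m).
It fails at once if a painting thing is moved more than 20 mm (distance of any of paint, palette, cup from where it was at the start of the episode above 0.02 m).
It also fails if it takes over 67 s, if anything falls off the work surface, if the arm or the gripper's body presses on something with over 40 N, if the wrist force passes 120 N, or if a joint passes its speed limit or range.

## Working session

There is one attempt and no reset: what is moved stays moved. The work goes in short steps, Python scripts to look and compute and a tool call to move; the robot and the scene stay as the last step left them, time stands still between calls to the robot, and variables do not carry over. Pictures are saved under pics/ and viewed, about 8 in all and at most 12, crops included, and the job is handed in when it is done.

Besides the shell and the picture viewer there is one more tool, called after "Request:" by a JSON object that holds its "method" and its "body", one argument or row to a line. step_arm: Moves the arm, as the interface text tells. Its arguments: {"type":"object","properties":{"plan":{"type":"array"},"force":{"type":"number"}},"required":["plan"]}

```bash
ls; mkdir -p pics; python3 - <<'E'
from workcell import r
import cv2,numpy as np
s=r.get_state(); print(s)
for c in ("side","top"):
    im=r.snapshot(c); cv2.imwrite(f"pics/{c}0.png",im[:,:,::-1])
    k=r.calibration(c); print(c,np.round(k["mtx"],2).tolist(),np.round(k["cam_to_world"],4).tolist())
    for q in ("fresh_center","fresh_nub","old_center","bay","lip","spring","clock","paint","palette","cup"):
        print(c,q,[(np.round(d["position"],4).tolist(),round(d["p"],2)) for d in r.spot_in(c,q)][:4])
E
```

```text
pics
{'time_s': 0.0, 'joints': array([65.08265652, 27.37459519,  1.27861644, 89.17589318, -0.6587395 ,
       63.55962216, -4.76075443]), 'dq': array([ 0.14662313,  0.09957624,  0.16480847,  0.02056408, -0.0448555 ,
        0.01809877, -0.03771621]), 'joint_efforts': array([-4.41441750e-05, -5.82854784e+01,  1.53489187e+00, -2.72608799e+01,
       -5.41668269e-02,  1.70145265e-02,  1.46911871e-04]), 'tcp_pos': array([ 0.21648614, -0.63871406,  0.22171315]), 'ee_rot': array([[ 9.47060546e-01,  3.21054267e-01, -6.92077717e-04],
       [ 3.21054989e-01, -9.47059108e-01,  1.65512729e-03],
       [-1.24052827e-04, -1.78970076e-03, -9.99998391e-01]]), 'wrist_force': array([-0.36230746,  0.33764354,  0.52872437]), 'moment': array([-0.0330962 , -0.01881732, -0.02193635]), 'gripper_width': 0.08751294052997001}
side [[395.14, 0.0, 314.57], [0.0, 395.14, 206.53], [0.0, 0.0, 1.0]] [[-0.9942, -0.0879, 0.0626, 0.5026], [-0.1076, 0.7627, -0.6377, 0.6541], [0.0083, -0.6407, -0.7677, 0.7584], [0.0, 0.0, 0.0, 1.0]]
side fresh_center [([0.461, -0.2622, 0.0092], 0.6), ([0.3862, -0.2658, 0.016], 0.49)]
s
[... 394 characters left out ...]
top [[381.17, 0.0, 321.35], [0.0, 381.17, 199.88], [0.0, 0.0, 1.0]] [[-0.013, -0.998, 0.0613, 0.5298], [-0.9994, 0.011, -0.0324, 0.0901], [0.0316, -0.0617, -0.9976, 0.9653], [0.0, 0.0, 0.0, 1.0]]
top fresh_center [([0.3856, -0.2727, 0.014], 0.69), ([0.4438, -0.1881, 0.0157], 0.41)]
top fresh_nub [([0.4626, -0.2676, 0.013], 0.48), ([0.6088, 0.1572, 0.0305], 0.44), ([0.3896, -0.2688, 0.0172], 0.43), ([0.4423, -0.1853, 0.0126], 0.4)]
top old_center [([0.6085, -0.2064, 0.0137], 0.4)]
top bay [([0.6333, 0.0839, 0.0375], 0.67)]
top lip []
top spring []
top clock [([0.6113, 0.1634, 0.0288], 0.78)]
top paint [([0.6478, 0.4104, 0.089], 0.88)]
top palette [([0.7595, -0.1841, 0.0068], 0.72)]
top cup []
```

View pics/top0.png

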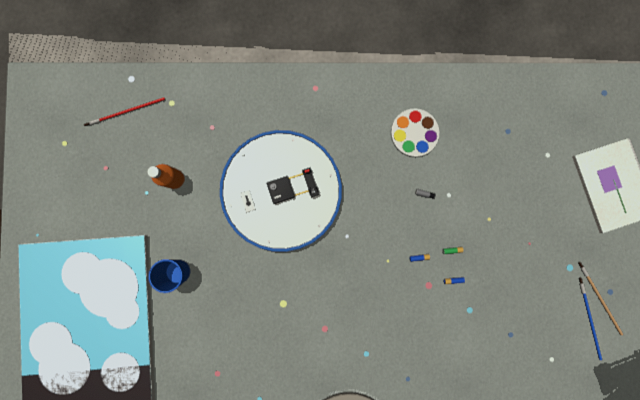

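```bash
python3 - <<'E'
import cv2,numpy as np
a=cv2.imread("pics/top0.png")
def crop(im,r0,r1,c0,c1,s): return cv2.resize(im[r0:r1,c0:c1],None,fx=s,fy=s,interpolation=cv2.INTER_CUBIC)
# cells approx: project table points
from workcell import r
k=r.calibration("top");T=np.linalg.inv(k["cam_to_world"])
for p in ([.3856,-.27,.007],[.4438,-.185,.007],[.46,-.267,.007],[.6085,-.206,.007],[.63,.086,.04]):
    c=(T@np.r_[p,1])[:3]; u=k["mtx"]@c; print(p,u[:2]/u[2])
E
```

```text
[0.3856, -0.27, 0.007] [453.13394955 279.02357626]
[0.4438, -0.185, 0.007] [418.97632883 256.25511803]
[0.46, -0.267, 0.007] [450.95367685 249.2857115 ]
[0.6085, -0.206, 0.007] [425.29486197 190.96846118]
[0.63, 0.086, 0.04] [310.50152642 182.25866861]
```

The top picture shows the green cell at about (453,250) with gold to the left, between the blue decoys (420,258) and (454,281). The bay is at (311,182) with the red lip at its upper end. Next I'll measure in zoomed crops.

```bash
python3 - <<'E'
import cv2,numpy as np
from workcell import r
a=cv2.imread("pics/top0.png");b=cv2.imread("pics/side0.png")
ks=r.calibration("side");T=np.linalg.inv(ks["cam_to_world"])
def pj(p):
    u=ks["mtx"]@(T@np.r_[p,1])[:3]; return u[:2]/u[2]
pb=pj([.63,.086,.04]);pf=pj([.46,-.265,.007]);print(pb,pf)
def crop(im,c,w,h,s):
    r0=int(c[1]-h/2);c0=int(c[0]-w/2);print("origin",c0,r0)
    return cv2.resize(im[r0:r0+h,c0:c0+w],(w*s,h*s),interpolation=cv2.INTER_CUBIC)
A=crop(a,(308,182),50,37,8);B=crop(b,pb,50,37,8);C=crop(a,(453,250),50,37,8);D=crop(b,pf,50,37,8)
cv2.imwrite("pics/crops.png",np.vstack([np.hstack([A,B]),np.hstack([C,D])]))
E
```

```text
[283.90490886 213.26763814] [360.52811092 132.99621712]
origin 283 163
origin 258 194
origin 428 231
origin 335 114
```

View pics/crops.png

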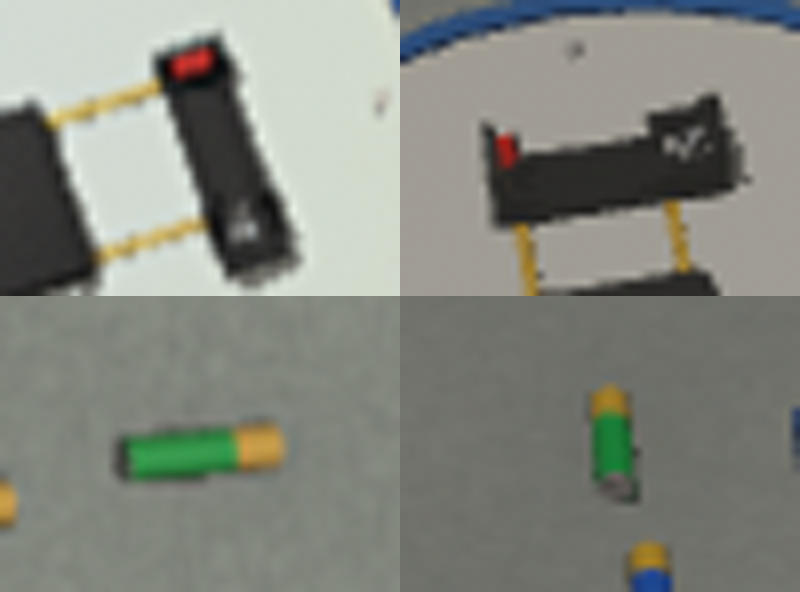

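View pics/side0.png

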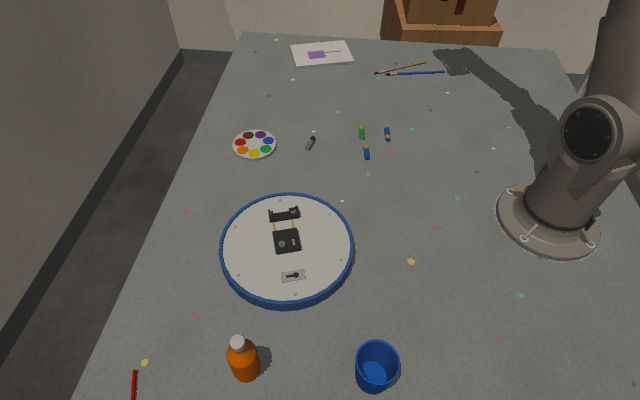

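The crops show:
- **Top crop:** the lip is at about (307.1,170.9) and the spring at (313.5,190.5), so the bay's yaw is about 18°. The cell runs from its flat end at (442.8,251) to its knob at (463.6,250), so the knob faces -y.
- **Side picture:** it agrees with this. The green cell is at (361,133).

Next I'll fit the poses numerically.

```bash
cat > h.py <<'E'
import cv2,numpy as np
from scipy.optimize import minimize
from workcell import r
K={c:r.calibration(c) for c in ("top","side")}
def proj(c,P):
    T=np.linalg.inv(K[c]["cam_to_world"]);P=np.atleast_2d(P)
    q=(P@T[:3,:3].T+T[:3,3])@K[c]["mtx"].T; return q[:,:2]/q[:,2:]
def ray(c,uv,z):
    M=K[c]["cam_to_world"];d=M[:3,:3]@np.linalg.solve(K[c]["mtx"],np.r_[uv,1])
    return M[:3,3]+d*(z-M[2,3])/d[2]
def rz(a): return np.array([[np.cos(a),-np.sin(a),0],[np.sin(a),np.cos(a),0],[0,0,1]])
S=8
def soft(mask): return mask.astype(np.float32)
def hullmask(pts,shape=(400,640)):
    m=np.zeros(shape,np.uint8)
    h=cv2.convexHull(((pts+0.5)*16-8).round().astype(np.int32)); cv2.fillPoly(m,[h],255,cv2.LINE_AA,4)
    return m.astype(float)/255
def fit(cost,x0,steps):
    best=minimize(cost,x0,method="Nelder-Mead",options=dict(initial_simplex=np.vstack([x0]+[np.array(x0)+np.eye(len(x0))[i]*steps[i] for i in range(len(x0))]),xatol=1e-5,fatol=1e-3,maxiter=400))
    return best
E
python3 - <<'E'
from h import *
im={c:cv2.imread(f"pics/{c}0.png") for c in K}
hsv={c:cv2.cvtColor(im[c],cv2.COLOR_BGR2HSV).astype(int) for c in K}
th=np.linspace(0,2*np.pi,120,endpoint=False)
circ=np.c_[np.cos(th),np.sin(th)]*.15
rim=np.vstack([np.c_[circ,0*th],np.c_[circ,0*th+.034]])
gear=np.array([[x,y,z] for x in(-.028,.028) for y in(-.028,.028) for z in (.03,.046)])
t2=np.linspace(0,2*np.pi,24)
def cyl(x0,x1,R): return np.vstack([np.c_[0*t2+x,R*np.cos(t2),R*np.sin(t2)] for x in (x0,x1)])
cell=np.vstack([cyl(-.02525,.02405,.00725),cyl(.02405,.02525,.00275)])
for c in K:
    H,Sa,V=[hsv[c][...,i] for i in range(3)]
    p0=np.array([.61,.16])
    blue=((H>95)&(H<125)&(Sa>100))
    roi=hullmask(proj(c,rim*[1.1,1.1,1]+[*p0,0]))>.5
    n,l,st,_=cv2.connectedComponentsWithStats((blue&roi).astype(np.uint8)); m=l==1+np.argmax(st[1:,4])
    ct=np.vstack(cv2.findContours(m.astype(np.uint8),cv2.RETR_EXTERNAL,cv2.CHAIN_APPROX_NONE)[0]).reshape(-1,1,2)
    disk=hullmask(ct[:,0,:].astype(float))
    b=fit(lambda p:np.abs(hullmask(proj(c,rim+[p[0],p[1],0]))-disk).sum(),p0,[.005,.005]); C=b.x
    print(c,"clock",C.round(4),b.fun)
    dark=((V<90)&(Sa<120))
    roi=hullmask(proj(c,gear*[1.25,1.25,1]+[*C,0]))>.5
    gm=(dark&roi).astype(float)
    b=fit(lambda p:np.abs(hullmask(proj(c,gear@rz(p[2]).T+[p[0],p[1],0]))-gm).sum(),[*C,.31],[.004,.004,.06])
    print(c,"gear",b.x[:2].round(4),np.degrees(b.x[2]).round(2),b.fun,gm.sum())
    red=((H<8)|(H>172))&(Sa>150)&(V>100)
    ys,xs=np.nonzero(red&(hullmask(proj(c,rim+[*C,0]))>.5)); w=hsv[c][ys,xs,1]
    uv=np.array([xs.mean(),ys.mean()]);L=ray(c,uv,.0525 if c=="top" else .0518)[:2]
    d=L-C;print(c,"lip",L.round(4),"dist",np.hypot(*d).round(4),"yaw",np.degrees(np.arctan2(d[1],d[0])-np.arctan2(-.075,.0231)).round(2))
    g=((H>50)&(H<85)&(Sa>90))|((H>10)&(H<30)&(Sa>90))
    roi=hullmask(proj(c,np.array([[dx,dy,.007] for dx in(-.022,.022) for dy in(-.034,.034)])+[.462,-.266,0]))>.5
    g=g&roi
    full=g|((np.abs(im[c].astype(int)-np.median(im[c][roi],axis=0)).max(-1)>45)&roi)
    for nm,mm,mod in(("full",full,cell),("colour",g,cell)):
        b=fit(lambda p:np.abs(hullmask(proj(c,mod@rz(p[2]).T+[p[0],p[1],.00725]))-mm).sum(),[.462,-.266,-1.52],[.004,.004,.06])
        print(c,nm,b.x[:2].round(4),np.degrees(b.x[2]).round(2),b.fun,mm.sum())
E
```

```text
top clock [0.6122 0.1592] 240.07450980392156
top gear [0.6116 0.1578] 22.71 144.321568627451 461.0
top lip [0.6575 0.0953] dist 0.0784 yaw 18.21
top full [ 0.4583 -0.2717] -82.78 35.32156862745098 111
top colour [ 0.4581 -0.2733] -81.8 46.89803921568627 98
side clock [0.6138 0.1579] 316.66274509803924
side gear [0.6134 0.1609] 17.5 131.23137254901962 565.0
side lip [0.6581 0.0959] dist 0.0762 yaw 18.45
side full [ 0.4584 -0.2707] -81.1 37.06274509803921 58
side colour [ 0.4594 -0.2742] -83.16 41.19607843137255 51
```

Request:
{"method": "step_arm", "body": {
  "plan": [
    [4,0,0,0,0,0,110]
  ],
  "force": 20
}}

```text
time_s: 1.23
tcp_pos: [0.2178, -0.6355, 0.2233]
ee_rot: [[0.946, 0.324, 0.0], [0.318, -0.928, 0.192], [0.062, -0.182, -0.981]]
wrist_force: [0.2, -0.3, -0.2]
gripper_width: 0.0815
```

```bash
python3 - <<'E'
from h import *
s=r.get_state();print(s["tcp_pos"],s["ee_rot"].round(3).tolist())
for c,ctr in(("top",(452.7,249.9)),("side",(361,132.8))):
    im=cv2.imread(f"pics/{c}0.png").astype(float)
    x0,y0=int(ctr[0]),int(ctr[1]);w=(16,8) if c=="top" else (8,14)
    sub=im[y0-w[1]:y0+w[1]+1,x0-w[0]:x0+w[0]+1]
    d=np.linalg.norm(sub-np.median(sub.reshape(-1,3),axis=0),axis=-1)
    g=np.clip((d-30)/60,0,1)
    m=cv2.moments(g);cx,cy=m["m10"]/m["m00"],m["m01"]/m["m00"]
    a=.5*np.arctan2(2*m["mu11"],m["mu20"]-m["mu02"])
    uv=np.array([x0-w[0]+cx,y0-w[1]+cy]);v=np.array([np.cos(a),np.sin(a)])*8
    P=ray(c,uv,.0085);A=ray(c,uv+v,.0085)-ray(c,uv-v,.0085)
    print(c,uv,P.round(4),np.degrees(np.arctan2(A[1],A[0])),m["m00"])
E
```

```text
[ 0.2177912  -0.63552106  0.22333117] [[0.946, 0.324, 0.0], [0.318, -0.928, 0.192], [0.062, -0.182, -0.981]]
top [451.7056483 250.2254807] [ 0.4577 -0.2683  0.0085] -86.05355564824289 107.10787527242996
side [361.67119192 133.33407927] [ 0.4567 -0.262   0.0085] 101.53645029793657 58.329819794055
```

```bash
cat >> h.py <<'E'
from scipy.spatial.transform import Rotation as Ro
def togo(pos,R,p0=None,R0=None):
    s=r.get_state();p0=s["tcp_pos"] if p0 is None else p0;R0=s["ee_rot"] if R0 is None else R0
    rv=Ro.from_matrix(R@np.linalg.inv(R0)).as_rotvec(degrees=True)/6
    return rv.round(2).tolist(),((np.array(pos)-p0)*1000).round(1).tolist()
def down(yaw,tilt=0,ty=None):
    # tool x at yaw (deg), z down; tilt: knob-up tilt, knob along -tool x
    R=rz(np.radians(yaw))@np.diag([1,-1,-1.])
    ax=rz(np.radians(yaw))@[0,1,0]   # raises -x side when turned +
    return Ro.from_rotvec(np.radians(tilt)*ax).as_matrix()@R
E
python3 - <<'E'
from h import *
print(togo([.4585,-.272,.1],down(93)))
E
```

```text
([-1.58, -1.19, 12.3], [240.7, 363.5, -123.3])
```

Request:
{"method": "step_arm", "body": {
  "plan": [
    [-1.58,-1.19,12.3,240.7,363.5,-123.3,110],
    [-1.58,-1.19,12.3,240.7,363.5,-123.3,110],
    [-1.58,-1.19,12.3,240.7,363.5,-123.3,110],
    [-1.58,-1.19,12.3,240.7,363.5,-123.3,110],
    [-1.58,-1.19,12.3,240.7,363.5,-123.3,110],
    [-1.58,-1.19,12.3,240.7,363.5,-123.3,110],
    [-1.58,-1.19,12.3,240.7,363.5,-123.3,110],
    [-1.58,-1.19,12.3,240.7,363.5,-123.3,110],
    [-1.58,-1.19,12.3,240.7,363.5,-123.3,110],
    [-1.58,-1.19,12.3,240.7,363.5,-123.3,110],
    [-1.58,-1.19,12.3,240.7,363.5,-123.3,110],
    [-1.58,-1.19,12.3,240.7,363.5,-123.3,110]
  ]
}}

```text
time_s: 2.72
tcp_pos: [0.4569, -0.277, 0.0996]
ee_rot: [[-0.046, 0.999, 0.005], [0.999, 0.046, -0.002], [-0.002, 0.005, -1.0]]
wrist_force: [0.4, 0.6, 0.2]
gripper_width: 0.0501
```

```bash
python3 - <<'E'
from h import *
s=r.get_state();print(s["tcp_pos"],s["wrist_force"],s["joints"].round(1))
im={c:r.snapshot(c)[:,:,::-1] for c in K}
out=[]
for c in K:
    u=proj(c,[.4585,-.272,.03])[0];c0,r0=int(u[0]-25),int(u[1]-18);print(c,c0,r0,proj(c,s["tcp_pos"]))
    out.append(cv2.resize(im[c][r0:r0+37,c0:c0+50],(400,296),interpolation=cv2.INTER_CUBIC))
cv2.imwrite("pics/g1.png",np.hstack(out))
print(togo([.4585,-.272,.0022],down(93)))
E
```

```text
[ 0.45690326 -0.27702471  0.09957442] [0.41171357 0.59442773 0.21019081] [ 41.6  24.5 -21.  113.7  12.4  43.6  15.9]
top 431 232 [[470.35922798 253.32010966]]
side 336 107 [[365.04619124 104.1551582 ]]
([0.02, 0.05, 0.05], [1.4, 4.5, -97.3])
```

View pics/g1.png

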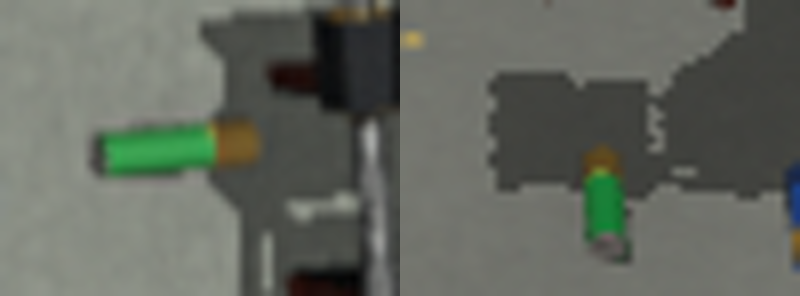

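Request:
{"method": "step_arm", "body": {
  "plan": [
    [0,0,0,0,0,0,110],
    [0,0,0,0,0,0,110]
  ]
}}

```text
time_s: 3.08
tcp_pos: [0.4574, -0.2758, 0.0994]
ee_rot: [[-0.048, 0.999, 0.005], [0.999, 0.048, -0.002], [-0.002, 0.005, -1.0]]
wrist_force: [0.2, -0.1, 0.2]
gripper_width: 0.0499
```

Request:
{"method": "step_arm", "body": {
  "plan": [
    [0,0,0,0.6,3.8,-50,110],
    [0,0,0,0.6,3.8,-80,110],
    [0,0,0,0.6,3.8,-92,110],
    [0,0,0,0.6,3.8,-96.7,110],
    [0,0,0,0.6,3.8,-96.7,110]
  ]
}}

```text
time_s: 3.7
tcp_pos: [0.4586, -0.2723, 0.0033]
ee_rot: [[-0.048, 0.999, 0.006], [0.999, 0.048, -0.002], [-0.002, 0.006, -1.0]]
wrist_force: [1.5, -0.2, -0.3]
gripper_width: 0.0502
```

Request:
{"method": "step_arm", "body": {
  "plan": [
    [0,0,0,0,0,0,160],
    [0,0,0,0,0,0,200],
    [0,0,0,0,0,0,220],
    [0,0,0,0,0,0,255],
    [0,0,0,0,0,0,255],
    [0,0,0,0,0,0,255]
  ],
  "force": 40
}}

```text
time_s: 4.45
tcp_pos: [0.4581, -0.2721, 0.0028]
ee_rot: [[-0.048, 0.999, 0.005], [0.999, 0.048, -0.002], [-0.002, 0.005, -1.0]]
wrist_force: [0.3, 0.8, 2.4]
gripper_width: 0.0137
```

```bash
cat >> h.py <<'E'
BAY=np.array([.636,.088,.035]);YAW=18.3
GX,GZ=.002,.0044   # TCP along cell x; axis behind TCP
def tcp_for(xf,zf,tilt,y=0,bay=None,yaw=None):
    # flat-end centre at bay (xf,y,zf) m, knob raised by tilt deg -> tcp pos, R
    bay=BAY if bay is None else bay; yaw=YAW if yaw is None else yaw
    t=np.radians(tilt);Rb=rz(np.radians(yaw))
    d=np.array([np.cos(t),0,np.sin(t)]);n=np.array([-np.sin(t),0,np.cos(t)])
    p=np.array([xf,y,zf])+d*(.02525+GX)-n*GZ
    return bay+Rb@p,down(yaw+180,tilt)
E
python3 - <<'E'
from h import *
p,R=tcp_for(-.022,.055,20);print(p,R.round(3).tolist());print(togo(p,R))
E
```

```text
[0.640853   0.08960498 0.0951854 ] [[-0.892, -0.314, 0.325], [-0.295, 0.949, 0.107], [-0.342, -0.0, -0.94]]
([-2.21, -3.12, 17.38], [182.8, 361.7, 92.4])
```

Request:
{"method": "step_arm", "body": {
  "plan": [
    [0,0,0,0,0,20,255],
    [0,0,0,0,0,60,255],
    [0,0,0,0,0,110,255],
    [0,0,0,0,0,130,255],
    [0,0,0,0,0,130,255]
  ]
}}

```text
time_s: 5.08
tcp_pos: [0.4589, -0.2725, 0.134]
ee_rot: [[-0.048, 0.999, 0.008], [0.999, 0.048, -0.003], [-0.004, 0.008, -1.0]]
wrist_force: [0.3, -0.0, 0.1]
gripper_width: 0.0137
```

```bash
python3 - <<'E'
from h import *
s=r.get_state();print(s["tcp_pos"],s["gripper_width"],s["wrist_force"])
p,R=tcp_for(-.022,.055,20);print(p);print(togo(p,R))
E
```

```text
[ 0.45887839 -0.27251546  0.13400168] 0.013708186067418344 [ 0.26818336 -0.01170872  0.06782124]
[0.640853   0.08960498 0.0951854 ]
([-2.23, -3.09, 17.38], [182.0, 362.1, -38.8])
```

Request:
{"method": "step_arm", "body": {
  "plan": [
    [-2.23,-3.09,17.38,182,362,0,255],
    [-2.23,-3.09,17.38,182,362,0,255],
    [-2.23,-3.09,17.38,182,362,0,255],
    [-2.23,-3.09,17.38,182,362,0,255],
    [-2.23,-3.09,17.38,182,362,0,255],
    [-2.23,-3.09,17.38,182,362,0,255],
    [-2.23,-3.09,17.38,182,362,0,255],
    [-2.23,-3.09,17.38,182,362,0,255],
    [-2.23,-3.09,17.38,182,362,0,255],
    [-2.23,-3.09,17.38,182,362,0,255],
    [-2.23,-3.09,17.38,182,362,0,255],
    [-2.23,-3.09,17.38,182,362,-39,255],
    [-2.23,-3.09,17.38,182,362,-39,255],
    [-2.23,-3.09,17.38,182,362,-39,255],
    [-2.23,-3.09,17.38,182,362,-39,255],
    [-2.23,-3.09,17.38,182,362,-39,255]
  ]
}}

```text
time_s: 7.08
tcp_pos: [0.6406, 0.0902, 0.0947]
ee_rot: [[-0.892, -0.313, 0.325], [-0.295, 0.95, 0.104], [-0.342, -0.003, -0.94]]
wrist_force: [0.1, 0.2, -0.3]
gripper_width: 0.0136
```

```bash
python3 - <<'E'
from h import *
s=r.get_state();print(s["tcp_pos"],s["gripper_width"],s["wrist_force"],s["joints"].round(1))
Rt=s["ee_rot"];p=s["tcp_pos"]
flat=p-Rt[:,2]*GZ+Rt[:,0]*(.02525+GX);tip=flat-Rt[:,0]*.0505
out=[]
for c in K:
    im=r.snapshot(c)[:,:,::-1].copy();cv2.imwrite(f"pics/h_{c}.png",im)
    u=proj(c,[.636,.088,.06])[0];c0,r0=int(u[0]-25),int(u[1]-25)
    print(c,c0,r0,"pred flat,tip",proj(c,[flat,tip]).round(1).tolist())
    out.append(cv2.resize(im[r0:r0+50,c0:c0+50],(400,400),interpolation=cv2.INTER_CUBIC))
cv2.imwrite("pics/h1.png",np.hstack(out))
p,R=tcp_for(-.022,.055,20);print(togo(p,R))
E
```

```text
[0.6405672  0.09016896 0.09469637] 0.013550524006561477 [ 0.09038327  0.21473038 -0.26589872] [ 20.9  31.8 -42.8 113.2  44.6  28.4  57.5]
top 284 153 pred flat,tip [[312.5, 186.5], [305.8, 166.0]]
side 255 183 pred flat,tip [[289.8, 198.5], [268.1, 196.7]]
([0.03, 0.0, 0.01], [0.5, -0.4, 0.9])
```

View pics/h1.png

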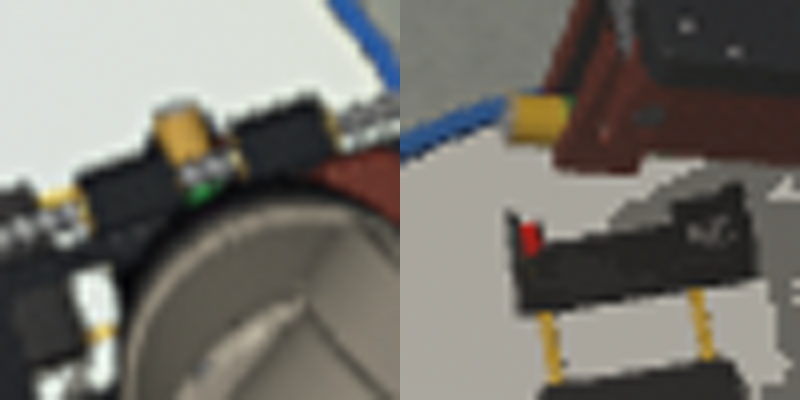

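```bash
sed -i 's/^BAY=.*/BAY=np.array([.6362,.0873,.035]);YAW=18.3/' h.py; python3 - <<'E'
from h import *
for a in((-.018,.025,25),(-.018,.009,25)): print(togo(*tcp_for(*a)))
E
```

```text
([0.29, -0.79, 0.01], [4.0, 0.0, -26.8])
([0.29, -0.79, 0.01], [4.0, 0.0, -42.8])
```

Request:
{"method": "step_arm", "body": {
  "plan": [
    [0.29,-0.79,0,4,0,-14,255],
    [0.29,-0.79,0,4,0,-26.8,255],
    [0.29,-0.79,0,4,0,-26.8,255],
    [0.29,-0.79,0,4,0,-32,255],
    [0.29,-0.79,0,4,0,-37,255],
    [0.29,-0.79,0,4,0,-40,255],
    [0.29,-0.79,0,4,0,-40,255]
  ],
  "force": 50
}}

```text
time_s: 8.05
tcp_pos: [0.6439, 0.09, 0.0534]
ee_rot: [[-0.861, -0.313, 0.4], [-0.284, 0.95, 0.132], [-0.421, 0.0, -0.907]]
wrist_force: [0.5, 0.7, -0.1]
gripper_width: 0.0137
```

```bash
cat >> h.py <<'E'
def rep():
    s=r.get_state();Rt=s["ee_rot"];Rb=rz(np.radians(YAW))
    F=s["tcp_pos"]-Rt[:,2]*GZ+Rt[:,0]*(.02525+GX);f=Rb.T@(F-BAY)*1000;n=f-(Rb.T@Rt[:,0])*50.5
    k=Rb.T@-Rt[:,0]
    print("t",round(s["time_s"],2),"flat(bay mm)",f.round(2),"tip",n.round(2),"tilt",np.degrees(np.arcsin(k[2])).round(2),"yawerr",np.degrees(np.arctan2(k[1],k[0])).round(2),"F(bay)",(Rb.T@s["wrist_force"]).round(2),"M(bay)",(Rb.T@s["moment"]).round(3),"w",round(s["gripper_width"]*1e3,2))
E
python3 - <<'E'
from h import *
rep()
out=[]
for c in ["side"]:
    im=r.snapshot(c)[:,:,::-1].copy()
    u=proj(c,[.636,.088,.06])[0];c0,r0=int(u[0]-25),int(u[1]-25);print(c0,r0)
    out.append(cv2.resize(im[r0:r0+50,c0:c0+50],(600,600),interpolation=cv2.INTER_CUBIC))
cv2.imwrite("pics/i1.png",np.hstack(out))
for a in((-.018,.0085,25),(-.0225,.0085,25)): print(togo(*tcp_for(*a)))
E
```

```text
t 8.05 flat(bay mm) [-18.39   0.17  10.94] tip [27.41  0.13 32.23] tilt 24.93 yawerr -0.05 F(bay) [ 0.67  0.52 -0.13] M(bay) [ 0.015  0.267 -0.04 ] w 13.73
255 183
([0.0, -0.01, 0.01], [0.3, -0.1, -2.6])
([0.0, -0.01, 0.01], [-4.0, -1.5, -2.6])
```

View pics/i1.png

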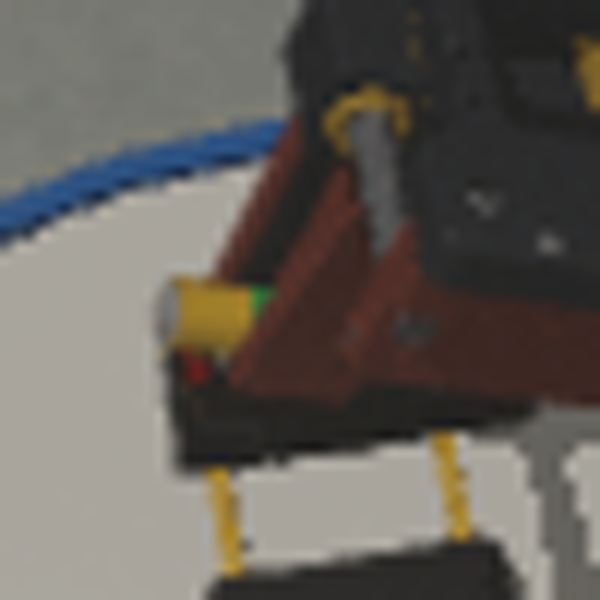

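The side crop shows the gold end at (205,315), just above the red lip at (195,370), with the fingers clear of the bay's ends. I'll lower the cell and then feel for the spring.

Request:
{"method": "step_arm", "body": {
  "plan": [
    [0,0,0,0,0,-1.3,255],
    [0,0,0,0,0,-2.6,255],
    [0,0,0,-1.9,-0.6,-2.6,255],
    [0,0,0,-3.8,-1.3,-2.6,255],
    [0,0,0,-3.8,-1.3,-2.6,255]
  ]
}}

```text
time_s: 8.72
tcp_pos: [0.64, 0.0886, 0.0511]
ee_rot: [[-0.861, -0.313, 0.4], [-0.284, 0.95, 0.132], [-0.422, -0.0, -0.907]]
wrist_force: [0.1, 0.7, -0.5]
gripper_width: 0.013
```

```bash
python3 -c "
from h import *
rep()"
```

```text
t 8.72 flat(bay mm) [-22.55   0.05   8.59] tip [2.324e+01 1.000e-02 2.988e+01] tilt 24.94 yawerr -0.05 F(bay) [ 0.34  0.67 -0.5 ] M(bay) [ 0.045  0.271 -0.004] w 13.01
```

Request:
{"method": "step_arm", "body": {
  "plan": [
    [0,0,0,-1,-0.3,0,255],
    [0,0,0,-1.9,-0.6,0,255],
    [0,0,0,-1.9,-0.6,0,255]
  ]
}}

```text
time_s: 9.1
tcp_pos: [0.6384, 0.0882, 0.0512]
ee_rot: [[-0.861, -0.313, 0.401], [-0.284, 0.95, 0.132], [-0.422, 0.0, -0.907]]
wrist_force: [-0.9, -0.2, -0.1]
gripper_width: 0.0132
```

```bash
python3 -c "
from h import *
rep()"
```

```text
t 9.1 flat(bay mm) [-24.23   0.16   8.65] tip [21.56  0.11 29.96] tilt 24.96 yawerr -0.05 F(bay) [-0.91  0.13 -0.08] M(bay) [ 0.058  0.237 -0.032] w 13.21
```

Request:
{"method": "step_arm", "body": {
  "plan": [
    [0,0,0,-0.95,-0.3,0,255],
    [0,0,0,-1.4,-0.5,0,255],
    [0,0,0,-1.4,-0.5,0,255]
  ]
}}

```text
time_s: 9.48
tcp_pos: [0.6373, 0.0879, 0.0514]
ee_rot: [[-0.861, -0.313, 0.401], [-0.284, 0.95, 0.133], [-0.423, 0.0, -0.906]]
wrist_force: [2.0, -0.3, -0.3]
gripper_width: 0.0128
```

```bash
python3 -c "
from h import *
rep()"
```

```text
t 9.47 flat(bay mm) [-25.3    0.21   8.88] tip [20.47  0.17 30.22] tilt 25.0 yawerr -0.05 F(bay) [ 1.83 -0.91 -0.26] M(bay) [ 0.031 -0.169 -0.   ] w 12.81
```

```bash
cat >> h.py <<'E'
GX=.0008
def avg(n=5):
    Rb=rz(np.radians(YAW));F=[]
    for i in range(n):
        F.append(Rb.T@r.get_state()["wrist_force"]); r.snapshot("side")
    rep();print("avgF",np.mean(F,0).round(2),"sd",np.std(F,0).round(2))
BAY=BAY+rz(np.radians(YAW))@[-.0014,0,0]
def cmd(xf,zf,tilt,y=0):
    # move from present measured pose, in call units
    print((xf,zf,tilt),togo(*tcp_for(xf/1e3,zf/1e3,tilt,y/1e3,bay=BAY,yaw=YAW)))
E
python3 -c "
from h import *
avg()"
```

```text
t 9.72 flat(bay mm) [-22.97   0.2    9.28] tip [22.8   0.16 30.61] tilt 24.98 yawerr -0.05 F(bay) [ 2.75 -0.55 -0.69] M(bay) [ 0.032 -0.287 -0.003] w 13.51
avgF [ 2.16 -0.71  0.23] sd [0.53 0.26 0.29]
```

Request:
{"method": "step_arm", "body": {
  "plan": [
    [0,0,0,-0.95,-0.3,-0.4,255],
    [0,0,0,-1.9,-0.6,-0.8,255],
    [0,0,0,-2.4,-0.8,-0.8,255],
    [0,0,0,-2.4,-0.8,-0.8,255]
  ]
}}

```text
time_s: 10.22
tcp_pos: [0.6355, 0.0873, 0.0511]
ee_rot: [[-0.86, -0.313, 0.402], [-0.284, 0.95, 0.133], [-0.424, 0.0, -0.906]]
wrist_force: [5.3, 1.2, 2.1]
gripper_width: 0.0133
```

```bash
python3 -c "
from h import *
avg()"
```

```text
t 10.47 flat(bay mm) [-24.73   0.2    9.  ] tip [21.02  0.17 30.4 ] tilt 25.06 yawerr -0.04 F(bay) [ 5.2  -0.36  3.07] M(bay) [ 0.032 -1.104  0.041] w 13.51
avgF [5.13 0.24 2.55] sd [0.29 0.49 0.48]
```

```bash
python3 -c "
from h import *
cmd(-26.5,8.8,23.5)
cmd(-27.8,8.6,22)"
```

```text
(-26.5, 8.8, 23.5) ([-0.08, 0.25, 0.01], [-1.5, -0.7, -0.9])
(-27.8, 8.6, 22) ([-0.16, 0.48, 0.01], [-2.5, -1.0, -1.8])
```

Request:
{"method": "step_arm", "body": {
  "plan": [
    [-0.04,0.12,0,-0.8,-0.35,-0.45,255],
    [-0.08,0.25,0,-1.5,-0.6,-0.9,255],
    [-0.12,0.37,0,-2.2,-0.8,-1.4,255],
    [-0.16,0.48,0,-2.7,-0.95,-1.8,255],
    [-0.16,0.48,0,-2.7,-0.95,-1.8,255]
  ],
  "force": 60
}}

```text
time_s: 11.1
tcp_pos: [0.6342, 0.0869, 0.05]
ee_rot: [[-0.879, -0.314, 0.358], [-0.29, 0.95, 0.119], [-0.377, 0.001, -0.926]]
wrist_force: [8.3, 1.8, 2.5]
gripper_width: 0.0131
```

```bash
python3 -c "
from h import *
avg()
cmd(-28.3,8.4,21)"
```

```text
t 11.35 flat(bay mm) [-26.52   0.27   9.21] tip [20.24  0.25 28.26] tilt 22.17 yawerr -0.02 F(bay) [ 8.17 -0.81  1.51] M(bay) [ 0.009 -1.72  -0.004] w 13.22
avgF [ 8.42 -0.56  2.09] sd [0.71 0.22 0.31]
(-28.3, 8.4, 21) ([-0.07, 0.18, 0.0], [-1.5, -0.8, -1.3])
```

Request:
{"method": "step_arm", "body": {
  "plan": [
    [-0.03,0.09,0,-0.8,-0.3,-0.6,255],
    [-0.06,0.18,0,-1.6,-0.6,-1.2,255],
    [-0.06,0.18,0,-1.9,-0.7,-1.4,255],
    [-0.06,0.18,0,-1.9,-0.7,-1.4,255]
  ]
}}

```text
time_s: 11.85
tcp_pos: [0.6333, 0.0867, 0.0494]
ee_rot: [[-0.885, -0.314, 0.343], [-0.293, 0.949, 0.114], [-0.361, 0.001, -0.933]]
wrist_force: [9.4, 3.7, 3.9]
gripper_width: 0.013
```

```bash
python3 -c "
from h import *
avg()
cmd(-28.3,8.2,20)"
```

```text
t 12.1 flat(bay mm) [-27.39   0.25   9.12] tip [19.7   0.24 27.36] tilt 21.17 yawerr -0.01 F(bay) [10.1  -0.05  3.7 ] M(bay) [-0.061 -2.232  0.021] w 12.93
avgF [10.   -0.07  3.52] sd [0.28 0.36 0.3 ]
(-28.3, 8.2, 20) ([-0.07, 0.18, -0.0], [-0.7, -0.5, -1.5])
```

Request:
{"method": "step_arm", "body": {
  "plan": [
    [0,0,0,-0.8,-0.3,0,255],
    [0,0,0,-1.6,-0.5,0,255],
    [0,0,0,-1.6,-0.5,0,255]
  ]
}}

```text
time_s: 12.48
tcp_pos: [0.6323, 0.0864, 0.0497]
ee_rot: [[-0.885, -0.314, 0.344], [-0.293, 0.949, 0.114], [-0.362, 0.001, -0.932]]
wrist_force: [12.0, 2.8, 1.5]
gripper_width: 0.0129
```

```bash
python3 -c "
from h import *
avg()
cmd(-28.6,8.4,19)"
```

```text
t 12.72 flat(bay mm) [-28.5    0.33   9.3 ] tip [18.58  0.32 27.58] tilt 21.23 yawerr -0.01 F(bay) [11.72 -0.52  2.25] M(bay) [-0.107 -2.583  0.019] w 13.02
avgF [11.69 -0.68  1.79] sd [0.4  0.48 0.42]
(-28.6, 8.4, 19) ([-0.12, 0.35, -0.0], [0.2, -0.3, -1.9])
```

```bash
python3 -c "
from h import *
cmd(-29.0,9,20);cmd(-29.1,8.6,18.5);cmd(-29.1,8.3,17)"
```

```text
(-29.0, 9, 20) ([-0.07, 0.19, -0.0], [-0.3, -0.4, -0.8])
(-29.1, 8.6, 18.5) ([-0.15, 0.43, -0.0], [-0.3, -0.4, -1.9])
(-29.1, 8.3, 17) ([-0.23, 0.67, -0.0], [-0.2, -0.4, -2.9])
```

Request:
{"method": "step_arm", "body": {
  "plan": [
    [-0.04,0.1,0,-0.3,-0.2,-0.4,255],
    [-0.07,0.19,0,-0.5,-0.3,-0.8,255],
    [-0.11,0.31,0,-0.5,-0.3,-1.3,255],
    [-0.15,0.43,0,-0.5,-0.3,-1.9,255],
    [-0.15,0.43,0,-0.5,-0.3,-1.9,255]
  ]
}}

```text
time_s: 13.35
tcp_pos: [0.6326, 0.0864, 0.0482]
ee_rot: [[-0.9, -0.314, 0.303], [-0.298, 0.949, 0.1], [-0.319, 0.0, -0.948]]
wrist_force: [11.5, 2.5, 4.1]
gripper_width: 0.0131
```

```bash
python3 -c "
from h import *
avg()
cmd(-29.1,8.3,17)"
```

```text
t 13.6 flat(bay mm) [-28.49   0.3    9.09] tip [19.38  0.32 25.19] tilt 18.59 yawerr 0.02 F(bay) [11.84 -1.23  3.15] M(bay) [-0.093 -2.785  0.014] w 13.35
avgF [12.13 -0.84  4.18] sd [0.43 0.34 0.46]
(-29.1, 8.3, 17) ([-0.08, 0.25, -0.0], [-0.4, -0.5, -1.5])
```

Request:
{"method": "step_arm", "body": {
  "plan": [
    [0,0,0,-0.5,-0.2,0,255],
    [0,0,0,-0.9,-0.3,0,255],
    [0,0,0,-0.9,-0.3,0,255]
  ]
}}

```text
time_s: 13.98
tcp_pos: [0.6319, 0.0862, 0.0484]
ee_rot: [[-0.9, -0.314, 0.303], [-0.298, 0.949, 0.101], [-0.319, 0.0, -0.948]]
wrist_force: [11.5, 4.1, 3.6]
gripper_width: 0.0132
```

```bash
python3 -c "
from h import *
avg()
cmd(-29.1,8.3,17);cmd(-29.1,8.3,15)"
```

```text
t 14.22 flat(bay mm) [-29.09   0.29   9.22] tip [18.76  0.31 25.35] tilt 18.63 yawerr 0.02 F(bay) [12.45 -0.15  3.58] M(bay) [-0.09  -3.05  -0.008] w 12.66
avgF [13.06 -0.14  3.15] sd [0.63 0.4  0.58]
(-29.1, 8.3, 17) ([-0.09, 0.26, -0.0], [0.2, -0.3, -1.7])
(-29.1, 8.3, 15) ([-0.19, 0.57, -0.0], [0.3, -0.2, -2.6])
```

Request:
{"method": "step_arm", "body": {
  "plan": [
    [-0.05,0.14,0,0.1,0,-0.6,255],
    [-0.1,0.28,0,0.1,0,-1.3,255],
    [-0.14,0.42,0,0.2,0,-1.9,255],
    [-0.19,0.57,0,0.2,0,-2.6,255],
    [-0.19,0.57,0,0.2,0,-2.6,255]
  ]
}}

```text
time_s: 14.85
tcp_pos: [0.6329, 0.0866, 0.0463]
ee_rot: [[-0.917, -0.314, 0.247], [-0.303, 0.949, 0.082], [-0.261, 0.0, -0.965]]
wrist_force: [11.1, 4.0, 7.6]
gripper_width: 0.0135
```

```bash
python3 -c "
from h import *
avg()
cmd(-29.1,8,13);cmd(-29.1,7.8,11)"
```

```text
t 15.1 flat(bay mm) [-28.45   0.31   8.75] tip [20.31  0.33 21.91] tilt 15.11 yawerr 0.02 F(bay) [12.51 -0.51  6.94] M(bay) [-0.105 -3.015  0.02 ] w 13.2
avgF [12.09 -0.35  7.49] sd [0.38 0.55 0.59]
(-29.1, 8, 13) ([-0.11, 0.33, -0.0], [-0.4, -0.5, -1.7])
(-29.1, 7.8, 11) ([-0.21, 0.65, -0.0], [-0.4, -0.5, -2.8])
```

Request:
{"method": "step_arm", "body": {
  "plan": [
    [0.05,-0.15,0,-0.4,-0.1,0.8,255],
    [0.1,-0.3,0,-0.8,-0.3,1.4,255],
    [0.1,-0.3,0,-1.2,-0.4,1.4,255],
    [0.1,-0.3,0,-1.2,-0.4,1.4,255]
  ]
}}

```text
time_s: 15.6
tcp_pos: [0.6316, 0.0861, 0.0476]
ee_rot: [[-0.908, -0.315, 0.278], [-0.301, 0.949, 0.092], [-0.293, 0.0, -0.956]]
wrist_force: [13.7, 5.0, 3.5]
gripper_width: 0.0134
```

```bash
python3 -c "
from h import *
avg()
cmd(-29.1,8.5,17);cmd(-29.3,8.5,15)"
```

```text
t 15.85 flat(bay mm) [-29.53   0.32   9.17] tip [18.76  0.34 23.94] tilt 17.01 yawerr 0.03 F(bay) [13.66 -0.49  4.73] M(bay) [-0.096 -3.246 -0.006] w 12.98
avgF [13.99 -0.32  3.66] sd [0.36 0.52 0.35]
(-29.1, 8.5, 17) ([-0.0, 0.0, -0.01], [0.5, -0.2, -0.7])
(-29.3, 8.5, 15) ([-0.11, 0.32, -0.01], [0.4, -0.2, -1.6])
```

Request:
{"method": "step_arm", "body": {
  "plan": [
    [-0.04,0.1,0,0,0,-0.4,255],
    [-0.07,0.2,0,0,0,-0.9,255],
    [-0.11,0.32,0,0,0,-1.4,255],
    [-0.11,0.32,0,0,0,-1.4,255]
  ]
}}

```text
time_s: 16.35
tcp_pos: [0.6321, 0.0863, 0.0464]
ee_rot: [[-0.917, -0.314, 0.246], [-0.304, 0.949, 0.081], [-0.259, -0.0, -0.966]]
wrist_force: [13.9, 3.2, 6.3]
gripper_width: 0.0135
```

```bash
python3 -c "
from h import *
avg()
cmd(-29.4,8.3,13)"
```

```text
t 16.6 flat(bay mm) [-29.23   0.31   8.95] tip [19.54  0.34 22.04] tilt 15.03 yawerr 0.04 F(bay) [14.07 -0.83  5.39] M(bay) [-0.133 -3.313 -0.029] w 13.42
avgF [14.03 -0.96  6.47] sd [0.33 0.19 0.19]
(-29.4, 8.3, 13) ([-0.1, 0.32, -0.01], [0.0, -0.3, -1.6])
```

Request:
{"method": "step_arm", "body": {
  "plan": [
    [-0.03,0.1,0,0,0,-0.4,255],
    [-0.07,0.2,0,0,0,-0.9,255],
    [-0.1,0.32,0,0.1,0,-1.5,255],
    [-0.1,0.32,0,0.1,0,-1.5,255]
  ]
}}

```text
time_s: 17.1
tcp_pos: [0.6325, 0.0864, 0.0452]
ee_rot: [[-0.925, -0.314, 0.214], [-0.306, 0.949, 0.071], [-0.226, 0.0, -0.974]]
wrist_force: [12.3, 3.9, 8.4]
gripper_width: 0.0128
```

```bash
python3 -c "
from h import *
avg()
cmd(-29.4,8.0,11)
im=r.snapshot('side')[:,:,::-1]
u=proj('side',[.636,.088,.06])[0];c0,r0=int(u[0]-25),int(u[1]-20);print(c0,r0)
cv2.imwrite('pics/j1.png',cv2.resize(im[r0:r0+40,c0:c0+40],(600,600),interpolation=cv2.INTER_CUBIC))
"
```

```text
t 17.35 flat(bay mm) [-28.85   0.28   8.65] tip [20.34  0.29 20.07] tilt 13.07 yawerr 0.02 F(bay) [13.92 -0.05  8.56] M(bay) [-0.063 -3.292  0.017] w 13.46
avgF [13.68 -0.19  8.52] sd [0.54 0.52 0.28]
(-29.4, 8.0, 11) ([-0.11, 0.33, -0.0], [-0.4, -0.4, -1.6])
255 188
```

View pics/j1.png

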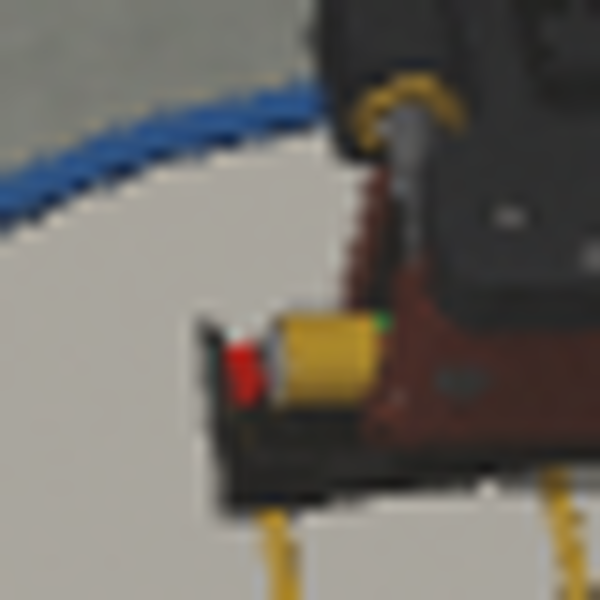

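```bash
cat >> h.py <<'E'
def chk(n=6):
    Rb=rz(np.radians(YAW));F=[];M=[]
    for i in range(n):
        s=r.get_state();F.append(Rb.T@s["wrist_force"]);M.append(Rb.T@s["moment"]);r.snapshot("side")
    F=np.mean(F,0);M=np.mean(M,0);th=np.arcsin(-s["ee_rot"][2,0]);L=240
    rx=-26.05*np.cos(th)-4.4*np.sin(th)+L*np.sin(th);rz_=-26.05*np.sin(th)+4.4*np.cos(th)-L*np.cos(th)
    pred=rz_*F[0]-rx*F[2];meas=(M[1]-.26*np.degrees(th)/25)*1e3
    comp=(F[0]-1)/2
    rep();print("avgF",F.round(2),"compress",comp.round(2),"extraFz",(F[2]-F[0]*np.tan(th)).round(2),"front share of up-force N (lip)",((pred-meas)/49).round(2))
E
python3 -c "
from h import *
chk()"
```

```text
t 17.7 flat(bay mm) [-28.85   0.3    8.67] tip [20.35  0.31 20.09] tilt 13.07 yawerr 0.02 F(bay) [12.66 -0.41  8.64] M(bay) [-0.122 -3.198 -0.014] w 13.22
avgF [13.2  -0.34  8.37] compress 6.1 extraFz 5.31 front share of up-force N (lip) 0.6
```

Request:
{"method": "step_arm", "body": {
  "plan": [
    [0,0,0,-0.3,-0.1,0,255],
    [-0.02,0.08,0,-0.3,-0.1,-0.25,255],
    [-0.05,0.16,0,-0.3,-0.1,-0.5,255],
    [-0.05,0.16,0,-0.3,-0.1,-0.5,255]
  ]
}}

```text
time_s: 18.2
tcp_pos: [0.6323, 0.0864, 0.0448]
ee_rot: [[-0.928, -0.314, 0.198], [-0.307, 0.949, 0.066], [-0.209, 0.0, -0.978]]
wrist_force: [12.8, 3.4, 8.1]
gripper_width: 0.0128
```

```bash
python3 -c "
from h import *
chk()"
```

```text
t 18.5 flat(bay mm) [-29.01   0.3    8.67] tip [20.37  0.32 19.24] tilt 12.09 yawerr 0.02 F(bay) [13.7  -0.93  8.59] M(bay) [-0.112 -3.321  0.019] w 12.79
avgF [13.55 -0.43  8.7 ] compress 6.28 extraFz 5.8 front share of up-force N (lip) 0.53
```

Request:
{"method": "step_arm", "body": {
  "plan": [
    [0,0,0,-0.3,-0.1,0,255],
    [-0.02,0.08,0,-0.3,-0.1,-0.25,255],
    [-0.05,0.16,0,-0.3,-0.1,-0.5,255],
    [-0.05,0.16,0,-0.3,-0.1,-0.5,255]
  ]
}}

```text
time_s: 19.0
tcp_pos: [0.6322, 0.0863, 0.0443]
ee_rot: [[-0.932, -0.314, 0.182], [-0.308, 0.949, 0.061], [-0.192, 0.001, -0.981]]
wrist_force: [13.6, 4.3, 8.3]
gripper_width: 0.013
```

```bash
python3 -c "
from h import *
chk()"
```

```text
t 19.3 flat(bay mm) [-29.15   0.32   8.67] tip [20.41  0.33 18.39] tilt 11.1 yawerr 0.02 F(bay) [14.39 -0.88  8.61] M(bay) [-0.114 -3.344 -0.041] w 12.84
avgF [14.3  -0.71  8.46] compress 6.65 extraFz 5.66 front share of up-force N (lip) -1.68
```

Request:
{"method": "step_arm", "body": {
  "plan": [
    [-0.02,0.05,0,0,0,0,255],
    [-0.04,0.1,0,0,0,-0.1,255],
    [-0.05,0.16,0,0,0,-0.2,255],
    [-0.05,0.16,0,0,0,-0.2,255]
  ]
}}

```text
time_s: 19.8
tcp_pos: [0.6322, 0.0863, 0.044]
ee_rot: [[-0.935, -0.314, 0.166], [-0.309, 0.949, 0.056], [-0.175, 0.001, -0.985]]
wrist_force: [13.5, 4.1, 8.4]
gripper_width: 0.0131
```

```bash
python3 -c "
from h import *
chk()"
```

```text
t 20.1 flat(bay mm) [-29.25   0.28   8.76] tip [20.47  0.29 17.61] tilt 10.09 yawerr 0.01 F(bay) [14.45 -0.8   8.61] M(bay) [-0.109 -3.424 -0.   ] w 13.61
avgF [14.5  -0.82  8.04] compress 6.75 extraFz 5.45 front share of up-force N (lip) -0.8
```

Request:
{"method": "step_arm", "body": {
  "plan": [
    [0,0,0,0.2,0.1,0.4,255],
    [0,0,0,0.3,0.1,0.8,255],
    [0,0,0,0.3,0.1,0.8,255]
  ]
}}

```text
time_s: 20.48
tcp_pos: [0.6319, 0.0862, 0.0443]
ee_rot: [[-0.935, -0.314, 0.165], [-0.309, 0.949, 0.056], [-0.174, 0.001, -0.985]]
wrist_force: [14.6, 4.2, 4.9]
gripper_width: 0.0131
```

```bash
python3 -c "
from h import *
chk()"
```

```text
t 20.77 flat(bay mm) [-29.39   0.26   9.09] tip [20.33  0.26 17.89] tilt 10.04 yawerr 0.0 F(bay) [14.62 -1.34  5.92] M(bay) [-0.016 -3.429  0.005] w 13.05
avgF [14.92 -0.5   5.58] compress 6.96 extraFz 2.94 front share of up-force N (lip) -1.4
```

Request:
{"method": "step_arm", "body": {
  "plan": [
    [0,0,0,0.2,0.1,0,255],
    [-0.03,0.1,0,0.3,0.1,-0.2,255],
    [-0.07,0.2,0,0.3,0.1,-0.5,255],
    [-0.1,0.32,0,0.3,0.1,-0.7,255],
    [-0.1,0.32,0,0.3,0.1,-0.7,255]
  ]
}}

```text
time_s: 21.4
tcp_pos: [0.6321, 0.0863, 0.0433]
ee_rot: [[-0.94, -0.314, 0.131], [-0.311, 0.949, 0.045], [-0.139, 0.002, -0.99]]
wrist_force: [13.9, 4.1, 5.1]
gripper_width: 0.0132
```

```bash
python3 -c "
from h import *
chk()"
```

```text
t 21.7 flat(bay mm) [-29.28   0.25   9.12] tip [20.73  0.25 16.15] tilt 8.01 yawerr -0.0 F(bay) [14.51 -0.06  5.91] M(bay) [-0.052 -3.345 -0.036] w 13.27
avgF [14.31 -0.02  5.48] compress 6.65 extraFz 3.47 front share of up-force N (lip) 0.13
```

Request:
{"method": "step_arm", "body": {
  "plan": [
    [-0.03,0.1,0,0,0,-0.4,255],
    [-0.07,0.2,0,0,0,-0.8,255],
    [-0.1,0.32,0,0,0,-1.2,255],
    [-0.1,0.32,0,0,0,-1.2,255]
  ]
}}

```text
time_s: 22.2
tcp_pos: [0.6323, 0.0863, 0.0422]
ee_rot: [[-0.944, -0.314, 0.099], [-0.312, 0.949, 0.035], [-0.105, 0.002, -0.995]]
wrist_force: [13.9, 4.5, 7.3]
gripper_width: 0.0132
```

```bash
python3 -c "
from h import *
chk()"
```

```text
t 22.5 flat(bay mm) [-29.07   0.29   8.94] tip [21.15  0.28 14.24] tilt 6.02 yawerr -0.01 F(bay) [15.25  0.26  6.45] M(bay) [-0.044 -3.363  0.047] w 13.26
avgF [14.21 -0.26  6.89] compress 6.6 extraFz 5.39 front share of up-force N (lip) -0.18
```

Request:
{"method": "step_arm", "body": {
  "plan": [
    [-0.03,0.1,0,-0.1,0,-0.3,255],
    [-0.07,0.2,0,-0.1,0,-0.6,255],
    [-0.1,0.32,0,-0.1,0,-0.8,255],
    [-0.1,0.32,0,-0.1,0,-0.8,255]
  ]
}}

```text
time_s: 23.0
tcp_pos: [0.6322, 0.0863, 0.0413]
ee_rot: [[-0.947, -0.314, 0.065], [-0.313, 0.95, 0.024], [-0.07, 0.003, -0.998]]
wrist_force: [13.6, 3.7, 6.7]
gripper_width: 0.0127
```

```bash
python3 -c "
from h import *
chk()
im=r.snapshot('side')[:,:,::-1]
u=proj('side',[.636,.088,.06])[0];c0,r0=int(u[0]-25),int(u[1]-20);print(c0,r0)
cv2.imwrite('pics/k1.png',cv2.resize(im[r0:r0+40,c0:c0+40],(600,600),interpolation=cv2.INTER_CUBIC))
"
```

```text
t 23.3 flat(bay mm) [-29.11   0.3    8.95] tip [21.27  0.28 12.49] tilt 4.01 yawerr -0.02 F(bay) [14.08 -0.45  5.9 ] M(bay) [-0.045 -3.327 -0.043] w 13.22
avgF [14.04 -0.43  6.67] compress 6.52 extraFz 5.68 front share of up-force N (lip) 2.37
255 188
```

View pics/k1.png

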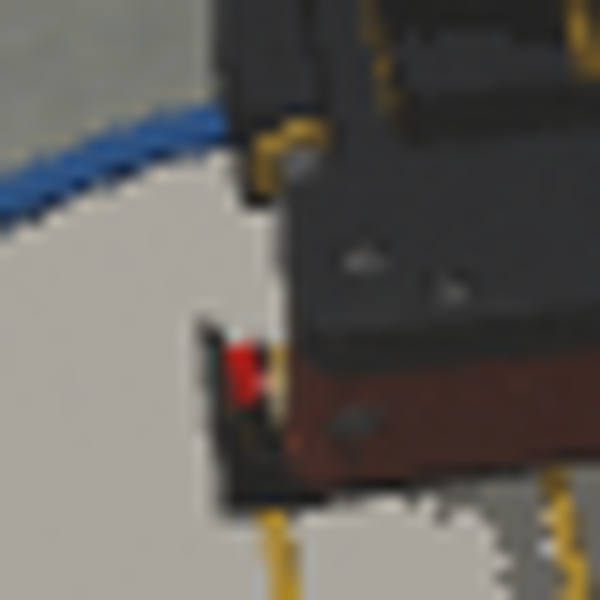

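Request:
{"method": "step_arm", "body": {
  "plan": [
    [-0.03,0.1,0,0,0,-0.4,255],
    [-0.07,0.2,0,0,0,-0.9,255],
    [-0.1,0.32,0,0,0,-1.5,255],
    [-0.1,0.32,0,0,0,-1.5,255]
  ]
}}

```text
time_s: 23.85
tcp_pos: [0.632, 0.0863, 0.0393]
ee_rot: [[-0.949, -0.314, 0.032], [-0.313, 0.95, 0.014], [-0.035, 0.004, -0.999]]
wrist_force: [14.6, 4.7, 3.5]
gripper_width: 0.0134
```

```bash
python3 -c "
from h import *
chk()"
```

```text
t 24.15 flat(bay mm) [-29.09   0.34   7.85] tip [21.38  0.32  9.61] tilt 2.0 yawerr -0.03 F(bay) [16.25 -1.14  3.16] M(bay) [-0.038 -3.609 -0.034] w 13.45
avgF [15.25 -0.33  3.73] compress 7.13 extraFz 3.19 front share of up-force N (lip) 2.32
```

Request:
{"method": "step_arm", "body": {
  "plan": [
    [0,0,0,0.4,0.1,0,255],
    [-0.03,0.1,0,0.7,0.2,-0.2,255],
    [-0.05,0.16,0,0.7,0.2,-0.6,255],
    [-0.08,0.24,0,0.7,0.2,-0.9,255],
    [-0.08,0.24,0,0.7,0.2,-0.9,255]
  ]
}}

```text
time_s: 24.78
tcp_pos: [0.6322, 0.0863, 0.0384]
ee_rot: [[-0.95, -0.313, 0.006], [-0.313, 0.95, 0.005], [-0.007, 0.003, -1.0]]
wrist_force: [12.6, 3.9, 6.3]
gripper_width: 0.0131
```

```bash
python3 -c "
from h import *
chk()"
```

```text
t 25.07 flat(bay mm) [-28.74   0.27   7.65] tip [21.75  0.24  8.02] tilt 0.43 yawerr -0.03 F(bay) [14.46 -0.    5.53] M(bay) [-3.000e-03 -3.179e+00 -6.100e-02] w 13.1
avgF [14.21 -0.41  5.6 ] compress 6.6 extraFz 5.49 front share of up-force N (lip) -0.42
```

Request:
{"method": "step_arm", "body": {
  "plan": [
    [-0.02,0.07,0,0,0,-0.3,255],
    [-0.02,0.07,0,0.5,0.1,-0.5,255],
    [-0.02,0.07,0,1,0.3,-0.5,255],
    [-0.02,0.07,0,1.5,0.5,-0.5,255],
    [-0.02,0.07,0,1.5,0.5,-0.5,255]
  ]
}}

```text
time_s: 25.7
tcp_pos: [0.6328, 0.0864, 0.0379]
ee_rot: [[-0.95, -0.313, -0.003], [-0.313, 0.95, 0.002], [0.002, 0.003, -1.0]]
wrist_force: [10.3, 3.6, 7.7]
gripper_width: 0.0132
```

```bash
python3 -c "
from h import *
chk()"
```

```text
t 26.0 flat(bay mm) [-28.14   0.24   7.34] tip [22.36  0.2   7.22] tilt -0.13 yawerr -0.04 F(bay) [10.41  0.06  8.35] M(bay) [ 0.015 -2.543 -0.012] w 13.06
avgF [10.96  0.04  8.12] compress 4.98 extraFz 8.14 front share of up-force N (lip) 4.21
```

Request:
{"method": "step_arm", "body": {
  "plan": [
    [0,0,0,0.5,0.2,0.5,255],
    [0,0,0,1,0.3,0.5,255],
    [0,0,0,1.5,0.5,0.5,255],
    [0,0,0,2,0.7,0.5,255],
    [0,0,0,2,0.7,0.5,255]
  ]
}}

```text
time_s: 26.62
tcp_pos: [0.6335, 0.0866, 0.0379]
ee_rot: [[-0.95, -0.313, -0.006], [-0.313, 0.95, 0.001], [0.005, 0.003, -1.0]]
wrist_force: [8.1, 1.7, 8.6]
gripper_width: 0.0132
```

```bash
python3 -c "
from h import *
chk()"
```

```text
t 26.93 flat(bay mm) [-27.39   0.23   7.37] tip [23.1   0.2   7.12] tilt -0.29 yawerr -0.03 F(bay) [ 7.92 -0.6   9.35] M(bay) [ 0.059 -1.916  0.037] w 13.22
avgF [ 8.18 -0.37  8.91] compress 3.59 extraFz 8.95 front share of up-force N (lip) 5.56
```

Request:
{"method": "step_arm", "body": {
  "plan": [
    [0,0,0,0,0,0.7,255],
    [0,0,0,0.3,0.1,1.5,255],
    [0,0,0,1,0.3,2,255],
    [0,0,0,1.5,0.5,2,255],
    [0,0,0,1.5,0.5,2,255]
  ]
}}

```text
time_s: 27.55
tcp_pos: [0.6341, 0.0869, 0.0382]
ee_rot: [[-0.95, -0.313, -0.008], [-0.314, 0.95, 0.001], [0.007, 0.004, -1.0]]
wrist_force: [10.0, 2.9, -1.9]
gripper_width: 0.0132
```

```bash
python3 -c "
from h import *
chk()"
```

```text
t 27.85 flat(bay mm) [-26.71   0.27   7.78] tip [23.78  0.25  7.44] tilt -0.39 yawerr -0.03 F(bay) [10.62  0.62 -1.07] M(bay) [ 0.135 -2.541  0.029] w 13.6
avgF [10.21  0.45 -1.56] compress 4.61 extraFz -1.5 front share of up-force N (lip) 1.61
```

Request:
{"method": "step_arm", "body": {
  "plan": [
    [0,0,0,0.5,0.2,-0.3,255],
    [0,0,0,1,0.3,-0.3,255],
    [0,0,0,1.5,0.5,-0.3,255],
    [0,0,0,1.5,0.5,-0.3,255]
  ]
}}

```text
time_s: 28.35
tcp_pos: [0.635, 0.0871, 0.038]
ee_rot: [[-0.95, -0.313, -0.009], [-0.313, 0.95, 0.0], [0.008, 0.003, -1.0]]
wrist_force: [7.0, 1.5, 2.0]
gripper_width: 0.0134
```

```bash
python3 -c "
from h import *
chk()"
```

```text
t 28.65 flat(bay mm) [-25.82   0.2    7.63] tip [24.68  0.17  7.21] tilt -0.47 yawerr -0.03 F(bay) [ 7.34 -0.17  1.65] M(bay) [ 0.066 -1.952 -0.046] w 13.25
avgF [7.86 0.1  1.74] compress 3.43 extraFz 1.8 front share of up-force N (lip) 2.72
```

Request:
{"method": "step_arm", "body": {
  "plan": [
    [0,0,0,0.4,0.1,0,255],
    [0.02,-0.07,0,0.8,0.3,0,255],
    [0.02,-0.07,0,1.1,0.4,0,255],
    [0.02,-0.07,0,1.1,0.4,0,255]
  ]
}}

```text
time_s: 29.15
tcp_pos: [0.6357, 0.0873, 0.038]
ee_rot: [[-0.95, -0.313, -0.002], [-0.313, 0.95, 0.002], [0.001, 0.003, -1.0]]
wrist_force: [6.6, 2.7, 3.0]
gripper_width: 0.0136
```

```bash
python3 -c "
from h import *
chk()"
```

```text
t 29.45 flat(bay mm) [-25.14   0.18   7.42] tip [25.36  0.16  7.35] tilt -0.08 yawerr -0.03 F(bay) [6.31 0.2  2.5 ] M(bay) [ 0.082 -1.636 -0.005] w 13.38
avgF [6.61 0.38 2.98] compress 2.8 extraFz 2.99 front share of up-force N (lip) 2.96
```

Request:
{"method": "step_arm", "body": {
  "plan": [
    [0,0,0,0.2,0.1,0,215],
    [0,0,0,0.2,0.1,0,205],
    [0,0,0,0.2,0.1,0.5,190],
    [0,0,0,0.2,0.1,0.5,180],
    [0,0,0,0.2,0.1,0.5,180],
    [0,0,0,0.2,0.1,0.5,180]
  ],
  "force": 20
}}

```text
time_s: 30.2
tcp_pos: [0.6342, 0.0864, 0.0376]
ee_rot: [[-0.95, -0.313, -0.006], [-0.313, 0.95, 0.0], [0.005, 0.002, -1.0]]
wrist_force: [0.1, -0.4, -0.4]
gripper_width: 0.0263
```

```bash
python3 -c "
from h import *
avg()"
```

```text
t 30.45 flat(bay mm) [-26.58  -0.13   7.31] tip [23.92 -0.17  7.05] tilt -0.29 yawerr -0.05 F(bay) [-0.08  0.02 -0.07] M(bay) [ 0.053 -0.181 -0.017] w 25.64
avgF [-0.25 -0.05 -0.1 ] sd [0.36 0.39 0.33]
```

Released with no force at the wrist. I'll lift straight up and then away, and look at the result.

Request:
{"method": "step_arm", "body": {
  "plan": [
    [0,0,0,0,0,8,180],
    [0,0,0,0,0,25,180],
    [0,0,0,0,0,60,180],
    [0,0,0,0,0,110,180],
    [0,0,0,-60,-60,150,180],
    [0,0,0,-110,-120,150,180],
    [0,0,0,-140,-180,150,180],
    [0,0,0,-150,-240,150,180],
    [0,0,0,-150,-240,150,180],
    [0,0,0,-150,-240,150,180]
  ]
}}

```text
time_s: 31.7
tcp_pos: [0.4832, -0.1575, 0.1886]
ee_rot: [[-0.952, -0.307, -0.006], [-0.307, 0.952, -0.002], [0.006, -0.0, -1.0]]
wrist_force: [0.4, 0.2, -0.0]
gripper_width: 0.0256
```

```bash
python3 - <<'E'
from h import *
s=r.get_state();print(s["time_s"],s["tcp_pos"],s["wrist_force"])
out=[]
for c in K:
    im=r.snapshot(c)[:,:,::-1].copy()
    print(c,{q:[d["position"].round(3).tolist() if hasattr(d["position"],"round") else d["position"] for d in r.spot_in(c,q)][:2] for q in("old_center","paint","palette","cup","fresh_center")})
    u=proj(c,[.636,.088,.045])[0];c0,r0=int(u[0]-20),int(u[1]-20);print(c0,r0)
    h,ss,v=cv2.split(cv2.cvtColor(im,cv2.COLOR_BGR2HSV));roi=np.zeros(h.shape,bool);roi[r0:r0+40,c0:c0+40]=1
    g=(h>50)&(h<85)&(ss>90)&roi;b=im[...,0]
    ys,xs=np.nonzero(g);P=ray(c,[xs.mean(),ys.mean()],.035+(.0145 if c=="top" else .0125))
    print(c,"green centroid bay mm",(rz(np.radians(YAW)).T@(P-BAY)*1e3).round(1))
    out.append(cv2.resize(im[r0:r0+40,c0:c0+40],(400,400),interpolation=cv2.INTER_CUBIC))
cv2.imwrite("pics/f1.png",np.hstack(out))
E
```

```text
31.7 [ 0.48320037 -0.15746734  0.18859004] [ 0.37668128  0.1788279  -0.04587984]
top {'old_center': [[0.6082, -0.2064, 0.0169]], 'paint': [[0.6447, 0.4131, 0.0888]], 'palette': [[0.7637, -0.1846, 0.0094]], 'cup': [[0.4155, 0.427, 0.0467]], 'fresh_center': [[0.3858, -0.2712, 0.0155], [0.6399, 0.0869, 0.046]]}
289 159
top green centroid bay mm [-7.7  1.7 14.5]
side {'old_center': [], 'paint': [[0.6411, 0.4405, 0.0848]], 'palette': [[0.7623, -0.1733, 0.0072], [0.639, 0.4409, 0.0853]], 'cup': [[0.4146, 0.401, 0.047]], 'fresh_center': [[0.4441, -0.1815, 0.0109], [0.6368, 0.0896, 0.0448]]}
261 192
side green centroid bay mm [-6.   6.1 12.5]
```

View pics/f1.png

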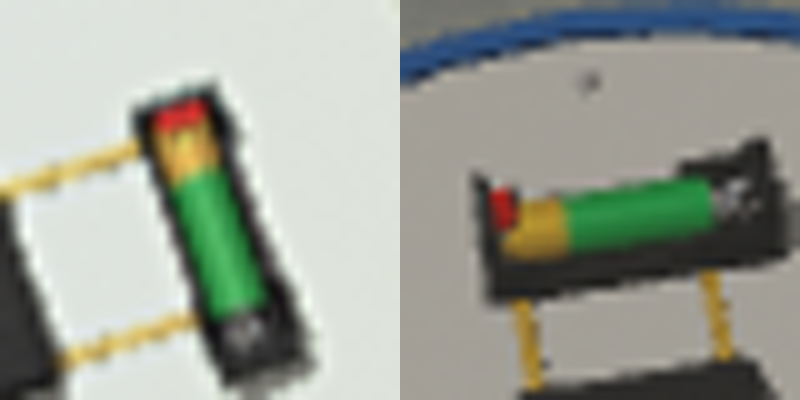

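The top and side crops show the cell flat in the bay with its gold end under the red lip. By eye it might be a millimetre or two short of home, so I'll check this along the axis with sub-pixel profiles.

```bash
python3 - <<'E'
from h import *
from scipy.ndimage import map_coordinates
def prof(im,c,A,B,n=400):
    uv=proj(c,A+np.linspace(0,1,n)[:,None]*(B-A)).T
    return np.stack([map_coordinates(im[...,k].astype(float),[uv[1],uv[0]],order=1) for k in range(3)],1)
def trans(p,s):
    R,G,B=p.T; gold=R-G; green=G-R
    f=lambda v:[round(float(x),1) for x in s[1:][np.diff(np.sign(v))!=0]]
    return "R-G sign flips",f(R-G-0.),"G-B>40 flips",f(G-B-40),"R-G>90(red)",f(R-G-90)
s=np.linspace(-40,40,400)
# table picture, same scale check
im0=cv2.imread("pics/top0.png")[:,:,::-1];a=np.radians(-86.5);d=np.array([np.cos(a),np.sin(a),0]);C=np.array([.458,-.270,.0125])
print("table",trans(prof(im0,"top",C-.04*d,C+.04*d),s))
for c,zz in(("top",.0495),("side",.047)):
    im=np.mean([r.snapshot(c).astype(float) for _ in range(4)],0)
    Rb=rz(np.radians(YAW));d=Rb[:,0]
    for off in (0,1.5,3):
        C=BAY+Rb@np.array([0,off/1e3,0]);C[2]=zz
        print(c,off,trans(prof(im,c,C-.04*d,C+.04*d),s))
E
```

```text
table ('R-G sign flips', [-28.4, -27.6, 11.7, 27.6], 'G-B>40 flips', [-23.2, 25.6], 'R-G>90(red)', [])
top 0 ('R-G sign flips', [-39.8, -38.0, -34.8, 11.9, 30.0], 'G-B>40 flips', [-23.8, 22.4], 'R-G>90(red)', [22.6, 27.2])
top 1.5 ('R-G sign flips', [-38.8, -38.0, -32.2, -30.8, -27.4, 11.7, 30.2], 'G-B>40 flips', [-23.6, 22.4], 'R-G>90(red)', [22.6, 27.4])
top 3 ('R-G sign flips', [-36.8, -27.2, 11.5, 29.8], 'G-B>40 flips', [-23.8, 22.4], 'R-G>90(red)', [22.8, 27.4])
side 0 ('R-G sign flips', [-26.6, 12.1], 'G-B>40 flips', [-22.6, 21.8], 'R-G>90(red)', [23.4, 25.8])
side 1.5 ('R-G sign flips', [-26.4, 12.1], 'G-B>40 flips', [-22.8, 22.2], 'R-G>90(red)', [24.6, 25.6])
side 3 ('R-G sign flips', [-29.4, -27.8, -25.6, 12.1], 'G-B>40 flips', [-22.6, 22.8], 'R-G>90(red)', [])
```

The profiles agree. Taking the lip's edge as bay x = 21 mm, the can's front sits at about 24 mm, and a seated can's front is at 24.05 mm. I'm handing it in.

```bash
python3 -c "
from workcell import r
print(r.get_state()['time_s']);print(r.sign_off())"
```

```text
32.7
the job is handed in; nothing more can be done
None
```

The fresh cell is lying flat in the bay with its gold end under the red lip. I handed the job in at 32.7 s; no verdict was reported.

**What I did:** I gripped the green-and-gold cell and pressed its flat end on the spring with the knob raised 25°. The wrist force there was about 5.7 N, and the knob tip was about 30 mm above the bay floor. I then rolled the knob down past the lip in 1–4° steps, led the cell home under the lip, opened the fingers and backed away.

**Last checks:**
- **Seating:** the colour profiles put the can's front at about 24 mm in the bay (top camera 24.1–24.4, side camera 23.6), and a seated can's front is at 24.05 mm.
- **Release:** the fingers were open and clear, with no force at the wrist.
- **Other things:** the palette and paint read within about 5 mm of their starting positions, and the old cell within about 1 mm from the top camera. The side camera missed the old cell in the last look. The cup was within 4 mm in the side view.

**Off or uncertain:**
- **Spring:** it came up against its solid stop. The wrist force along it reached about 15 N on average, with one reading of 16.3 N. The combined force peaked at about 16–17 N, close to the 18 N limit.
- **Passing the lip:** the cell needed about 6.5 mm of push by my force readings, against the 5.6–5.9 mm stated.
- **Bay position:** my first estimate along the bay was about 2.5 mm off, and touching the spring corrected it.
- **Sideways position:** I judged this only from the pictures and the cheek clearance. The force of the spring on the seated cell was not measured after release.

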